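Pin the length-stop arm and hold it out at its second stop

TASK

Take the red-handled steel pin from the wooden block and push it down through the fork and the lug of the telescopic length-stop arm until its head sits on the fork, so that the arm is anchored in its bracket. Then take the black grip at the arm's end with the orange release button squeezed in, pull the rod out past its first stop to the second stop at the end of its travel, and finish while still gripping it there, holding it out against its return spring with the pin still home. Do not pull the rod out before the pin is in, and leave the nearby tape measure, loose timber offcut and cardboard screw box where they are.

Things in the scene. Friction and masses are not known exactly. Their poses are not given: they have to be found in the camera images.
- pin: Headed pin standing in the wooden block, 70 g. Steel shank 10 mm diameter, 4 mm tapered tip; flange 24 mm diameter; above it a red knob 16 mm diameter, gripped from above. Origin: centre of the flange's underside, z up along the pin: shank tip at z = -45 mm, flange top at +5 mm, knob top at +33 mm. It lifts straight out.
- pin_rest: Fixed wooden block 54 x 54 x 50 mm tall with a 13.5 mm hole, in which the pin hangs by its flange. Origin at the centre of its underside on the table.
- fork_hole (a point): Hole's mouth centre on top of the steel fork, 74 mm above the table; x = pull direction, z up. Fork plates (46 x 40 x 8 mm, tops at 74 and 50 mm) and the lug between (10 mm thick, top 63 mm) have 12.5 mm holes in line, chamfered. A spring ball in the lower plate rubs on the shank, so a dropped pin hangs 5 to 8 mm short: push it (under 10 N). Home: pin origin at this point's height.
- bracket: Fixed grey bracket: base 190 x 70 x 10 mm (35 mm behind to 155 mm ahead of the fork hole), two saddles 46 mm wide, 80 mm high, 55 and 132 mm ahead of the hole. Origin on the table under the hole; x = pull direction, z up. The arm's axis runs along x at 58 mm height. Unpinned, the 32 mm tube slides up to 45 mm in the saddles.
- grip: Black grip, 64 (x) x 28 (y) x 32 (z) mm; origin at its centre, 58 mm above the table and at first 190 mm ahead of the hole; axes as the bracket's; moves only along x. Free below. Stop plate 8 x 44 x 46 mm at its outer end, 36 mm ahead. Orange button 5 mm proud at the middle of the -y side: pinch across y (33 mm) from above at the centre with 20 N or more and the button goes flush.
- button_face (a point): Centre of the orange button's outer face, on the grip's -y side; face 16 x 20 mm, pressed along +y.
- button (a joint): Orange release button, m: 0 = out, 0.005 = flush with the grip. The rod is locked at 0 and at the first stop while the button is out, and free to slide when it is pressed more than 0.003 (about 5 N; flush takes about 6 N).
- rod (a joint): Rod extension, m: 0 = in, locked (start); 0.050 = first stop (black ring just past the tube's mouth), where the latch catches if the button is out; 0.100 = second stop, solid end of travel (red ring just past the mouth), no latch: it must be held. Return spring 3 N at 0, 8 N at 0.100; friction 1 N. The pinned tube gives up to 3 mm, so the grip travels that much more.
- tape_measure: Loose yellow tape measure, 37 x 84 x 64 mm, bystander; origin under its centre.
- offcut_3: Loose timber offcut, 50 x 75 x 50 mm, bystander; origin under its centre.
- screw_box_2: Loose cardboard screw box, 62 x 102 x 50 mm, bystander; origin under its centre.

How it is judged:
On the way, in this order (a step that is already met when the one before it is completed fails the run):
1. the pin is pushed through fork and lug until its flange sits on the fork (z of pin in the frame of fork_hole between -0.004 and 0.002 m and horizontal distance between pin and fork_hole below 0.005 m and angle between pin's own z axis and vertical below 0.2 rad and value of joint rod below 0.015 m), for 0.2 s.
2. the rod is pulled to the second stop by the gripped grip, with the pin home (value of joint rod above 0.092 m and contact force between the fingers and grip above 3 N and z of pin in the frame of fork_hole between -0.004 and 0.004 m and horizontal distance between pin and fork_hole below 0.005 m and angle between pin's own z axis and vertical below 0.2 rad), for 0.2 s.
At the end, for the whole second after the job is handed in: The rod is out at its second stop (joint above 0.092 m) and still (under 0.01 m/s), the fingers hold the grip (contact force over 3 N), and the pin is home: flange within 4 mm of the fork's top, within 5 mm of the hole's centre, upright within 0.2 rad (all of step 2 and velocity of joint rod between -0.01 and 0.01 m/s); the arm keeps its last pose, push and grip.
It fails at once if the rod is pulled out more than 15 mm while the pin is not home (flange more than 6 mm above the fork, or pin not in the hole) (value of joint rod above 0.015 m and not (z of pin in the frame of fork_hole between -0.004 and 0.006 m and horizontal distance between pin and fork_hole below 0.005 m and angle between pin's own z axis and vertical below 0.2 rad)).
It fails at once if the yellow tape measure is moved more than 30 mm (distance of tape_measure from where it was at the start of the episode above 0.03 m).
It fails at once if the timber offcut is moved more than 30 mm (distance of offcut_3 from where it was at the start of the episode above 0.03 m).
It fails at once if the cardboard screw box is moved more than 30 mm (distance of screw_box_2 from where it was at the start of the episode above 0.03 m).
It also fails if it takes over 64 s, if anything falls off the work surface, if the arm or the gripper's body presses on something with over 40 N, if the wrist force passes 120 N, or if a joint passes its speed limit or range.

ROBOT

A 6-joint arm with a two-finger parallel gripper is mounted at the origin on a cart in front of the work surface, level with it; the furniture and walls round the work are solid. World frame = base frame: x ahead of the robot, y to its left, z up, the work surface at z = 0. Lengths are in m, angles in rad, forces in N, time in s.
With the tool pointing down it reaches from about 0.2 to 0.875 m from the base axis. Payload 3.4 kg.
Tool frame: the origin (TCP) lies where the fingers leave the gripper's body, on its centre line; the fingertips stand ahead of it and the grasp point (between the pads) lies 78 mm ahead of it (robot.finger_overhang is the z of the fingertips in the tool frame, in m); z points along the fingers, y is the line along which they close (so a half turn about z gives the same grasp; the last joint's range is limited). The gripper opens to 94 mm and grips with 3 to 60 N. Pads are 16 mm wide; open, the fingers measure 119 mm over their backs; the gripper's body (75 mm by 177 mm) begins 78 mm behind the grasp point.
Start: joints at [1.027, 0.276, 1.505, -0, 1.361, -0.121], TCP at [0.236, 0.524, 0.303] pointing down, gripper open.
Joint ranges: [-2.89, 2.89], [-0.75, 2.08], [0.22, 2.7], [-1.18, 4.32], [0.11, 2.71], [-2.7, 2.7]. Speed limits (rad/s): [2.57, 2.57, 3.14, 3.14, 3.14, 3.14].

INTERFACE

Orientations are given as a rotation vector (axis times angle).
In Python, from bench import robot gives the robot as it stands.
- The arm moves only by the tool carry_out, never from a script. Its argument "deltas" is a list of rows, each a list of 2 entries, a list of its own where there are three numbers: the shift along the tool's x, y, z scaled (see below), then the turn, a rotation vector about the tool's x, y, z scaled (see below). A call has 1 to 5 rows; each row shifts and turns the commanded pose from where the row before left it, along the tool's axes as they then stand; what a row does not reach is not made up. The controller multiplies each number of a shift by 1000 mm and each number of a turn by 360 degrees. A row lasts 1/8 s, in which the tool goes at most 62.5 mm and 10.7 degrees, less where a joint would pass 70% of its speed; a pose out of reach is approached as far as the arm can. A call with a number of a shift or a turn outside -1 to 1 is refused whole. A call with a gripper value outside its range is refused whole. "gripper" is the opening, from -1 (shut) to 1 (fully open), set as the call begins (left out, the last holds). The fingers move at their own pace and stop on an object; the grip force is fixed at half the most. Time passes only in rows, so rows that do not move let the fingers close. It gives the time, the measured TCP pose, the force, the opening and the grip force at its end, in the units of the state.
- robot.sense(): the state, without advancing time (a new reading comes with each control period).
- robot.get_image(name): name is "scene" or "top" or "wrist"; returns (picture, depth): 420x560x3 uint8, red, green, blue; 420x560 float32, m along the optical axis (not along the pixel's ray), 0 where there is no reading.
- robot.camera_model(name): a dict with "fov_y" (degrees; the focal length in pixels is half the picture's height over the tangent of half this angle, whatever the lens; pixels are square), "cx", "cy" (the principal point, pixels), "distortion" ([k1, k2, p1, p2, k3] as OpenCV has them; the pictures are not rectified), "T" (4x4, takes a point from camera to world coordinates); the wrist camera has in their place "mount" (4x4, takes a point from camera to tool coordinates, whose origin is the TCP and whose axes are the flange's). Camera axes: x right, y up, looking along -z (the intrinsics and any distortion apply to the point x, -y, -z); pixel columns grow to the right and rows downward; lengths in m; the calibration is good to about 2 mm. A picture is of the moment at which its call begins: read the wrist's pose just before it. camera_model takes no time and is no camera call.
- robot.finish_job(): hands the job in; it is judged then, once.
Trained networks look in the newest picture that a camera, given by its name, has taken for a name from the list of things; names that differ only in an ending like _2 or _b are one class to them, and where a whole thing is asked for, a point or a joint stands for the part that bears it (a point fixed in the world has none). Each returns a list of dicts, best first, with "score" (0 to 1); they miss things now and then, are a little off and sometimes report something else, mostly with a low value. They report only what shows in the picture. A call takes as long as a camera call.
- robot.regions_of(query, camera): "mask" (420x560 bool, what is visible of it) and "bbox" ([left, top, right, bottom] in pixels, round what is visible of it).
The state is a dict: "time_s": time; "q": joint angles; "joint_velocities": joint speeds; "joint_efforts": joint torques, N m; "tcp_pos": TCP position; "tool_rot": TCP orientation; "contact_force": force on the tool from outside, world axes, zero at the start; "ft_torque": the same for the moment, N m; "finger_gap": finger opening in m; "grip_force": force on a finger pad.
Only numpy, scipy, OpenCV 4.12 (cv2) and the standard library are available. Lean on these libraries where they do the work, as an engineer would, in place of code of your own. Each camera call takes 0.05 s, during which the arm holds its last target. There are 200 camera calls.

## Working session

There is one attempt and no reset: what is moved stays moved. The work goes in short steps, Python scripts to look and compute and a tool call to move; the robot and the scene stay as the last step left them, time stands still between calls to the robot, and variables do not carry over. Pictures are saved under pics/ and viewed, at most 10 in all, crops included, and the job is handed in when it is done.

Besides the shell and the picture viewer there is one more tool, called after "Call:" as name(argument=value, ...), one argument or row to a line, values as JSON. carry_out: Moves the arm, as the interface text tells. Its arguments: {"type":"object","properties":{"deltas":{"type":"array"},"gripper":{"type":"number"}},"required":["deltas"]}

```bash
mkdir -p pics
cat > h.py <<'E'
import numpy as np, cv2
from bench import robot
from scipy.spatial.transform import Rotation as R
def world(name, st=None):
    m=robot.camera_model(name); st=robot.sense()
    img,d=robot.get_image(name)
    H,W=d.shape; f=H/2/np.tan(np.radians(m["fov_y"])/2)
    K=np.array([[f,0,m["cx"]],[0,f,m["cy"]],[0,0,1]])
    uv=np.stack(np.meshgrid(np.arange(W),np.arange(H)),-1).reshape(-1,1,2).astype(np.float64)
    n=cv2.undistortPoints(uv,K,np.array(m["distortion"],float)).reshape(H,W,2)
    P=np.stack([n[...,0]*d,-n[...,1]*d,-d],-1)
    if "T" in m: T=np.array(m["T"])
    else:
        T=np.eye(4);T[:3,:3]=R.from_rotvec(st["tool_rot"]).as_matrix();T[:3,3]=st["tcp_pos"];T=T@np.array(m["mount"])
    return img,d,P@T[:3,:3].T+T[:3,3]
def save(n,img,s=1): cv2.imwrite(f"pics/{n}.png",cv2.resize(img[...,::-1],None,fx=s,fy=s))
E
python3 - <<'E'
from h import *
print(robot.sense())
for c in ["top","scene"]:
    img,d,P=world(c); save(c+"0",img); np.savez(c+"0",P=P,d=d,img=img)
    for q in ["pin","pin_rest","bracket","grip","button_face","tape_measure","offcut_3","screw_box_2"]:
        for r in robot.regions_of(q,c)[:2]:
            m=r["mask"]&(d>0); p=P[m]
            if len(p)==0: continue
            top=p[p[:,2]>np.percentile(p[:,2],95)-.006]
            print(c,q,round(r["score"],2),r["bbox"],"med",np.median(p,0).round(3),"top",top.mean(0).round(3),p.min(0).round(3),p.max(0).round(3))
E
```

```text
{'time_s': 0.0, 'q': array([ 1.02700654e+00,  2.76567207e-01,  1.50610854e+00,  1.27179840e-05,
        1.36066248e+00, -1.20997208e-01]), 'joint_velocities': array([-9.30874577e-04, -4.32790526e-05, -7.84891405e-04,  2.80898570e-04,
       -7.22400034e-04,  1.26840691e-03]), 'joint_efforts': array([ 1.27243402e-04, -4.04596317e+01, -2.37225598e+01,  7.02369050e-02,
        3.45399755e-02, -1.10487733e-04]), 'tcp_pos': array([0.23572898, 0.52404075, 0.30183022]), 'tool_rot': array([-6.59067533e-01, -3.07108699e+00,  2.58501029e-03]), 'contact_force': array([-1.36550478,  0.50685877, -0.69585263]), 'ft_torque': array([ 0.03120507, -0.00416246, -0.02818794]), 'grip_force': 0.0, 'finger_gap': 0.09375820508157841}
top pin 0.58 [145.3, 241.8, 179.6, 259.4] med [0.486 0.256 0.057] top [0.484 0.271 0.061] [ 0.462  0.222 -0.004] [0.509 0.306 0.067]
top pin_rest 0.85 [364.9, 266.2, 389.3, 292.9] med [ 0.469 -0.323  0.05 ] top [ 0.472 -0.331  0.051] [ 0.443 -0.362 -0.001] [ 0.502 -0.301  0.058]
top pin_rest 0.38 [192.5, 211.1, 289.6, 260.5] med [0.549 0.067 0.071] top [0.549 0.043 0.079] [ 0.5
[... 1500 characters left out ...]
38.2] med [ 0.516 -0.059  0.067] top [ 0.521 -0.059  0.077] [ 0.497 -0.085  0.007] [0.563 0.005 0.083]
scene button_face 0.58 [252.4, 217.3, 255.3, 226.6] med [ 0.509 -0.04   0.06 ] top [ 0.509 -0.04   0.066] [ 0.506 -0.046  0.053] [ 0.516 -0.03   0.069]
scene tape_measure 0.61 [143.8, 194.6, 177.4, 221.4] med [0.471 0.258 0.034] top [0.479 0.267 0.06 ] [ 0.456  0.22  -0.003] [0.546 0.38  0.065]
scene tape_measure 0.22 [357.3, 258.1, 368.6, 273.9] med [ 0.468 -0.335  0.067] top [ 0.47  -0.335  0.082] [ 0.46  -0.344  0.049] [ 0.484 -0.322  0.086]
scene offcut_3 0.69 [320.3, 193.7, 348.6, 219.0] med [ 0.749 -0.145  0.038] top [ 0.762 -0.14   0.05 ] [ 0.73  -0.182 -0.002] [ 0.812 -0.102  0.054]
```

Run:
```python
from h import *
a=np.load("top0.npz");b=np.load("scene0.npz")
A=cv2.resize(a["img"][130:320,130:410],None,fx=2.8,fy=2.8,interpolation=cv2.INTER_CUBIC)
cv2.imwrite("pics/a.png",A[...,::-1])
# pin: knob red pixels
for n,z in(("top",a),("scene",b)):
    P=z["P"];hsv=cv2.cvtColor(z["img"],cv2.COLOR_RGB2HSV)
    red=((hsv[...,0]<6)|(hsv[...,0]>172))&(hsv[...,1]>130)&(P[...,2]>.04)&(np.hypot(P[...,0]-.47,P[...,1]+.33)<.06)
    p=P[red];print(n,"knob",len(p),p.mean(0).round(4),p.min(0).round(3),p.max(0).round(3))
    # tube & arm top : points with z .066-.085 near bracket
    m=(P[...,2]>.068)&(P[...,2]<.09)&(P[...,0]>.48)&(P[...,0]<.64)&(P[...,1]>-.11)&(P[...,1]<.21)
    p=P[m];c=p[:,:2].mean(0);u,s,v=np.linalg.svd(p[:,:2]-c);v=v[0]*np.sign(-v[0][1]);print(n,"axis",c.round(4),v.round(4),np.degrees(np.arctan2(v[1],v[0])))
```

```text
top knob 27 [ 0.4741 -0.3317  0.0832] [ 0.468 -0.338  0.072] [ 0.481 -0.326  0.088]
top axis [0.551  0.0518] [-0.2311 -0.9729] -103.36276414846891
scene knob 83 [ 0.4691 -0.3355  0.0746] [ 0.463 -0.342  0.06 ] [ 0.48  -0.328  0.086]
scene axis [0.5434 0.04  ] [-0.2303 -0.9731] -103.31298614659548
```

View pics/a.png

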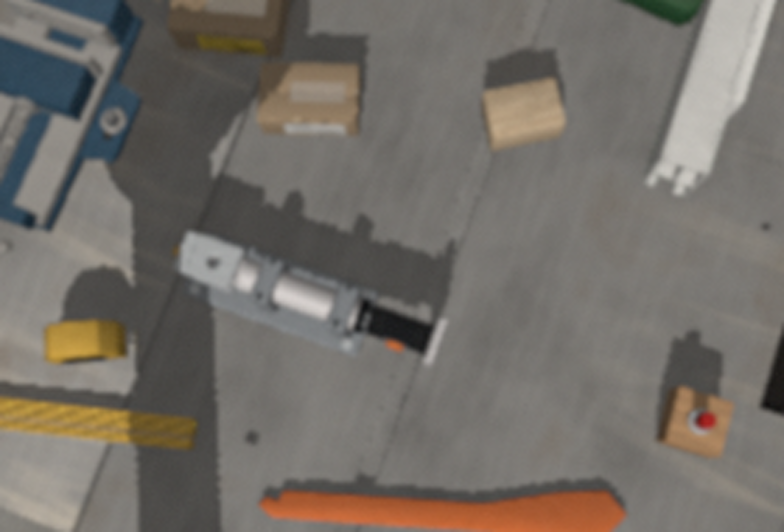

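The crop shows the fork hole at about (212,262), the black grip from (365,318) to (430,335) with the orange button below it, and the red knob at (705,421). The tape, box and offcut sit at (85,340), (310,98) and (523,115). The pull direction is about -103.3°, toward -y. Next I'll measure the hole, fit the grip and check how high the obstacles stand.

```bash
cat >> h.py <<'E'
def plan(pos,yaw,step=.06,turn=10.0):
    """rows (tool axes, scaled) from the present pose to pos with tool y at yaw deg, pointing down"""
    st=robot.sense(); M=R.from_rotvec(st["tool_rot"]).as_matrix()
    c,s=np.cos(np.radians(yaw)),np.sin(np.radians(yaw))
    G=np.array([[-s,c,0],[c,s,0],[0,0,-1]]).T
    G=np.stack([np.cross([c,s,0],[0,0,-1]),[c,s,0],[0,0,-1]],1)
    dw=np.array(pos)-st["tcp_pos"]; rv=R.from_matrix(M.T@G).as_rotvec()
    n=int(max(np.ceil(np.linalg.norm(dw)/step),np.ceil(np.degrees(np.linalg.norm(rv))/turn),1))
    M0=M.copy()
    print("n",n,"dist",np.linalg.norm(dw).round(4))
    for i in range(n):
        print([list((M0.T@dw/n).round(4)),list((rv/n/2/np.pi).round(4))]); M0=M0@R.from_rotvec(rv/n).as_matrix()
E
python3 - <<'E'
from h import *
a=np.load("top0.npz");P=a["P"];img=a["img"]
print("robot overhang",robot.finger_overhang)
g=P[224,206]; print("hole px",g.round(3), P[215:234,197:216,2].max())
# fork hole by dark minimum
gray=cv2.cvtColor(img,cv2.COLOR_RGB2GRAY);print(gray[218:230,200:213]);
Z=P[...,2]
# coarse height map x rows from far to near, y
for x in np.arange(.9,.1,-.1):
    print(round(x,1),[int(1000*max(0,np.nan_to_num(Z[(abs(P[...,0]-x)<.05)&(abs(P[...,1]-y)<.05)].max(initial=0)))) for y in np.arange(.7,-.71,-.1)])
# axis coords
u=np.array([-.2307,-.973]);v=np.array([.973,-.2307])
r=robot.regions_of("grip","top")[0]["mask"]&(Z>.06)
p=P[r][:,:2];print("grip along",np.percentile(p@u,[2,50,98]),"across",np.percentile(p@v,[2,50,98]))
plan([.46,-.30,.30],-13.4)
E
```

```text
robot overhang 0.0972
hole px [0.573 0.148 0.05 ] 1.1154074418019377
[[160 164 165 164 164 165 165 164 164 162 160 157 152]
 [162 164 165 164 166 166 167 168 167 166 165 165 164]
 [163 164 163 164 165 166 170 170 169 168 166 167 166]
 [165 165 163 161 153 151 155 158 161 164 165 165 167]
 [165 165 162 150 131 122 123 130 144 159 166 166 166]
 [166 166 161 143 112  94  96 110 134 155 163 166 166]
 [165 166 163 145 115  94  98 116 140 157 164 164 164]
 [164 164 163 156 134 118 120 137 156 166 166 166 165]
 [164 164 165 161 153 148 148 156 164 168 168 168 163]
 [165 163 164 165 163 161 164 165 167 167 169 166 160]
 [162 165 165 164 164 165 164 165 165 166 165 164 155]
 [147 156 161 164 165 165 165 166 165 164 165 161 153]]
0.9 [21, 32, 33, 84, 54, 63, 65, 53, 55, 57, 346, 348, 347, 20, 18]
0.8 [31, 31, 27, 86, 87, 63, 63, 55, 57, 58, 102, 345, 348, 346, 48]
0.7 [84, 32, 31, 84, 84, 7, 54, 54, 55, 51, 101, 8, 342, 347, 305]
0.6 [84, 26, 14, 73, 74, 79, 85, 84, 7, 9, 7, 6, 7, 6, 292]
0.5 [34, 25, 31, 31, 66, 60, 86, 85, 85, 7, 87, 57, 8, 4, 0]
0.4 [8, 21, 28, 20, 21, 21, 19, 17, 1115, 20,
[... 1354 characters left out ...]
.float64(-0.003), np.float64(0.0002)], [np.float64(0.0), np.float64(-0.0), np.float64(0.0147)]]
[[np.float64(-0.0569), np.float64(0.0022), np.float64(0.0002)], [np.float64(0.0), np.float64(-0.0), np.float64(0.0147)]]
[[np.float64(-0.0565), np.float64(0.0074), np.float64(0.0002)], [np.float64(0.0), np.float64(-0.0), np.float64(0.0147)]]
[[np.float64(-0.0555), np.float64(0.0126), np.float64(0.0002)], [np.float64(0.0), np.float64(-0.0), np.float64(0.0147)]]
[[np.float64(-0.0542), np.float64(0.0176), np.float64(0.0002)], [np.float64(0.0), np.float64(-0.0), np.float64(0.0147)]]
[[np.float64(-0.0523), np.float64(0.0226), np.float64(0.0002)], [np.float64(0.0), np.float64(-0.0), np.float64(0.0147)]]
```

Call:
carry_out(
  deltas=[
    [[-0.036,-0.044,0],[0,0,0.0147]],
    [[-0.04,-0.04,0],[0,0,0.0147]],
    [[-0.044,-0.037,0],[0,0,0.0147]],
    [[-0.047,-0.033,0],[0,0,0.0147]],
    [[-0.05,-0.028,0],[0,0,0.0147]],
  ],
  gripper=0.0,
)

```text
time_s: 1.58
tcp_pos: [0.3109, 0.247, 0.3029]
tool_rot: [1.347, 2.837, 0.001]
contact_force: [0.8, -0.1, 0.1]
finger_gap: 0.0481
grip_force: 0.0
```

Call:
carry_out(
  deltas=[
    [[-0.052,-0.023,0],[0,0,0.0147]],
    [[-0.054,-0.018,0],[0,0,0.0147]],
    [[-0.055,-0.013,0],[0,0,0.0147]],
    [[-0.056,-0.008,0],[0,0,0.0147]],
    [[-0.057,-0.003,0],[0,0,0.0147]],
  ],
)

```text
time_s: 2.2
tcp_pos: [0.3862, -0.0269, 0.3031]
tool_rot: [1.962, 2.452, 0.002]
contact_force: [0.9, 0.4, 0.4]
finger_gap: 0.0469
grip_force: 0.0
```

Call:
carry_out(
  deltas=[
    [[-0.057,0.002,0],[0,0,0.0147]],
    [[-0.056,0.007,0],[0,0,0.0147]],
    [[-0.055,0.013,0],[0,0,0.0147]],
    [[-0.054,0.018,0],[0,0,0.0147]],
    [[-0.052,0.023,0],[0,0,0.0147]],
  ],
)

```text
time_s: 2.82
tcp_pos: [0.4608, -0.3008, 0.3027]
tool_rot: [2.472, 1.938, 0.001]
contact_force: [0.4, 0.9, 0.6]
finger_gap: 0.0468
grip_force: 0.0
```

Call:
carry_out(
  deltas=[
    [[0,0,0],[0,0,0]],
    [[0,0,0],[0,0,0]],
  ],
)

```text
time_s: 3.08
tcp_pos: [0.4601, -0.2984, 0.3022]
tool_rot: [-2.467, -1.942, -0.0]
contact_force: [-0.0, 0.5, 0.1]
finger_gap: 0.0471
grip_force: 0.0
```

```bash
cat > pin.py <<'E'
from h import *
import sys
img,d,P=world("wrist"); save(sys.argv[1],img)
hsv=cv2.cvtColor(img,cv2.COLOR_RGB2HSV)
red=((hsv[...,0]<6)|(hsv[...,0]>172))&(hsv[...,1]>130)&(d>0)&(P[...,2]>.03)
n,l,s,c=cv2.connectedComponentsWithStats(red.astype(np.uint8))
for k in 1+np.argsort(-s[1:,4])[:2]:
    p=P[l==k]; zt=np.percentile(p[:,2],90); t=p[abs(p[:,2]-zt)<.004]
    lo,hi=np.percentile(t,2,0),np.percentile(t,98,0)
    print(s[k],"top z",zt.round(4),"mean",t.mean(0).round(4),"mid",((lo+hi)/2).round(4),"size",(hi-lo).round(4))
print(robot.camera_model("wrist")["mount"])
E
python3 pin.py w1
```

```text
[293 219  16  23 291] top z 0.0839 mean [ 0.4747 -0.3336  0.083 ] mid [ 0.4746 -0.3339  0.0824] size [0.013  0.0129 0.0045]
[[-1.17078534e-03  9.59808893e-01  2.80651951e-01  8.16648235e-02]
 [ 9.99999284e-01  1.19318629e-03  9.10511815e-05  3.84159065e-04]
 [-2.47478325e-04  2.80651856e-01 -9.59809603e-01 -8.22340775e-02]
 [ 0.00000000e+00  0.00000000e+00  0.00000000e+00  1.00000000e+00]]
```

View pics/w1.png

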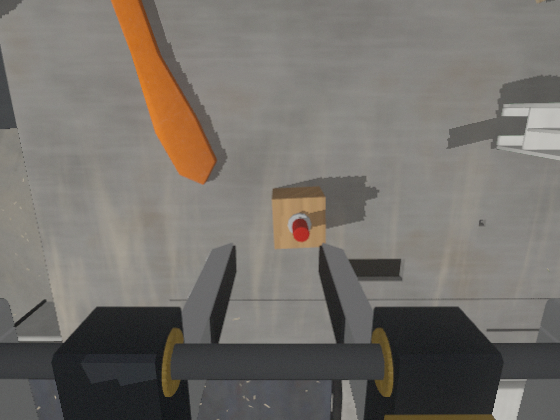

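The wrist view shows the red knob at (301,230), on the block, with both fingers astride it. It measures as top z 0.083 at (0.4747, -0.3337), which agrees with the given sizes. Going down.

```bash
python3 -c "
from h import *
plan([.4747,-.3337,.2022],-13.35)"
```

```text
n 2 dist 0.1075
[[np.float64(-0.0158), np.float64(0.0114), np.float64(0.0501)], [np.float64(-0.0001), np.float64(-0.0001), np.float64(-0.0003)]]
[[np.float64(-0.0158), np.float64(0.0113), np.float64(0.0501)], [np.float64(-0.0001), np.float64(-0.0001), np.float64(-0.0003)]]
```

Call:
carry_out(
  deltas=[
    [[-0.0158,0.0113,0.04],[0,0,-0.0005]],
    [[-0.0158,0.0113,0.04],[0,0,0]],
    [[0,0,0.04],[0,0,0]],
    [[0,0,0.027],[0,0,0]],
    [[0,0,0],[0,0,0]],
  ],
)

```text
time_s: 3.75
tcp_pos: [0.474, -0.3324, 0.1542]
tool_rot: [-2.46, -1.946, 0.001]
contact_force: [-0.2, 0.4, 0.1]
finger_gap: 0.0474
grip_force: 0.0
```

Call:
carry_out(
  deltas=[
    [[0,0,0],[0,0,0]],
    [[0,0,0],[0,0,0]],
    [[0,0,0],[0,0,0]],
    [[0,0,0],[0,0,0]],
  ],
  gripper=-1,
)

```text
time_s: 4.25
tcp_pos: [0.4753, -0.3351, 0.1566]
tool_rot: [2.465, 1.946, 0.001]
contact_force: [-0.4, 0.6, 4.3]
finger_gap: 0.0155
grip_force: 30.0
```

Call:
carry_out(
  deltas=[
    [[0,0,-0.02],[0,0,0]],
    [[0,0,-0.03],[0,0,0]],
    [[0,0,-0.04],[0,0,0]],
    [[0,0,-0.03],[0,0,0]],
    [[0,0,0],[0,0,0]],
  ],
)

```text
time_s: 4.88
tcp_pos: [0.4759, -0.3357, 0.278]
tool_rot: [2.462, 1.943, 0.002]
contact_force: [0.0, 0.5, -1.2]
finger_gap: 0.0151
grip_force: 30.0
```

```bash
cat >> h.py <<'E'
def ray(name,u,v,z):
    m=robot.camera_model(name); st=robot.sense(); H=420
    f=H/2/np.tan(np.radians(m["fov_y"])/2); K=np.array([[f,0,m["cx"]],[0,f,m["cy"]],[0,0,1]])
    n=cv2.undistortPoints(np.array([[[u,v]]],float),K,np.array(m["distortion"],float)).ravel()
    if "T" in m: T=np.array(m["T"])
    else:
        T=np.eye(4);T[:3,:3]=R.from_rotvec(st["tool_rot"]).as_matrix();T[:3,3]=st["tcp_pos"];T=T@np.array(m["mount"])
    w=T[:3,:3]@[n[0],-n[1],-1]; return T[:3,3]+w*(z-T[2,3])/w[2]
E
python3 -c "
from h import *
print(robot.sense()['tcp_pos'],robot.sense()['contact_force'],robot.sense()['finger_gap'])
h=ray('top',205.4,223.4,.074);print(h)
plan([h[0],h[1],.27],-13.35)"
```

```text
[ 0.47592719 -0.33568224  0.27797842] [ 0.02232253  0.45791655 -1.22720813] 0.015145400553321744
[0.57081877 0.14530512 0.074     ]
n 9 dist 0.4903
[[np.float64(0.0544), np.float64(-0.0022), np.float64(0.0007)], [np.float64(0.0001), np.float64(0.0), np.float64(-0.0)]]
[[np.float64(0.0544), np.float64(-0.0022), np.float64(0.0008)], [np.float64(0.0001), np.float64(0.0), np.float64(-0.0)]]
[[np.float64(0.0544), np.float64(-0.0021), np.float64(0.0008)], [np.float64(0.0001), np.float64(0.0), np.float64(-0.0)]]
[[np.float64(0.0544), np.float64(-0.0021), np.float64(0.0008)], [np.float64(0.0001), np.float64(0.0), np.float64(-0.0)]]
[[np.float64(0.0544), np.float64(-0.0021), np.float64(0.0008)], [np.float64(0.0001), np.float64(0.0), np.float64(-0.0)]]
[[np.float64(0.0544), np.float64(-0.0021), np.float64(0.0008)], [np.float64(0.0001), np.float64(0.0), np.float64(-0.0)]]
[[np.float64(0.0544), np.float64(-0.0021), np.float64(0.0008)], [np.float64(0.0001), np.float64(0.0), np.float64(-0.0)]]
[[np.float64(0.0544), np.float64(-0.0021), np.float64(0.0009)], [np.float64(0.0001), np.float64(0.0), np.float64(-0.0)]]
[[np.float64(0.0544), np.float64(-0.0021), np.float64(0.0009)], [np.float64(0.0001), np.float64(0.0), np.float64(-0.0)]]
```

Call:
carry_out(
  deltas=[
    [[0.03,-0.002,0],[0,0,0]],
    [[0.055,-0.002,0],[0,0,0]],
    [[0.055,-0.002,0],[0,0,0]],
    [[0.055,-0.002,0],[0,0,0]],
    [[0.055,-0.002,0],[0,0,0]],
  ],
)

```text
time_s: 5.5
tcp_pos: [0.5228, -0.0876, 0.2737]
tool_rot: [-2.464, -1.944, 0.002]
contact_force: [0.5, -0.5, -1.3]
finger_gap: 0.0154
grip_force: 30.0
```

Call:
carry_out(
  deltas=[
    [[0.055,-0.002,0],[0,0,0]],
    [[0.055,-0.002,0],[0,0,0]],
    [[0.055,-0.002,0],[0,0,0]],
    [[0.05,-0.002,0],[0,0,0]],
    [[0.025,-0.001,0],[0,0,0]],
  ],
)

```text
time_s: 6.12
tcp_pos: [0.5697, 0.1486, 0.2733]
tool_rot: [-2.462, -1.948, 0.004]
contact_force: [0.1, -0.6, -0.4]
finger_gap: 0.0152
grip_force: 30.0
```

Call:
carry_out(
  deltas=[
    [[0,0,0],[0,0,0]],
    [[0,0,0],[0,0,0]],
  ],
)

```text
time_s: 6.38
tcp_pos: [0.5697, 0.1454, 0.2743]
tool_rot: [-2.465, -1.946, 0.004]
contact_force: [0.0, -0.5, -1.1]
finger_gap: 0.0153
grip_force: 30.0
```

Run:
```python
from h import *
print(robot.sense()["tcp_pos"])
img,d,P=world("wrist"); save("w2",img); np.savez("w2",P=P,img=img)
```

```text
[0.569727   0.14540728 0.27430426]
```

View pics/w2.png

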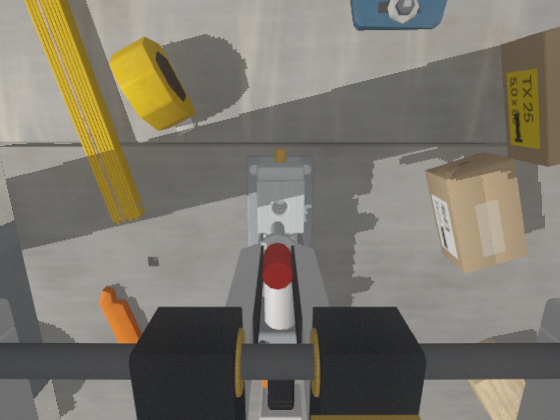

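The view shows the fork hole at about (279,207), with the held pin's shank just below it at (278,230) and the red knob at (277,265). I'll zoom in to measure pin and hole in the same camera.

Run:
```python
from h import *
z=np.load("w2.npz");img=z["img"];P=z["P"]
c=cv2.resize(img[140:300,215:345],None,fx=4,fy=3.7,interpolation=cv2.INTER_CUBIC)
c=cv2.resize(img[145:290,215:345],None,fx=4,fy=4,interpolation=cv2.INTER_CUBIC);cv2.imwrite("pics/w2c.png",c[...,::-1])
print(ray("wrist",279,207,.074))
print(P[200:250:4,277].round(4))
st=robot.sense();M=R.from_rotvec(st["tool_rot"]).as_matrix()
print(((P[215:262:3,277]-st["tcp_pos"])@M).round(4))
```

```text
[0.57145869 0.14439728 0.074     ]
[[0.571  0.1513 0.0741]
 [0.5682 0.1399 0.045 ]
 [0.5681 0.1395 0.0569]
 [0.5683 0.1398 0.0705]
 [0.5676 0.1372 0.0734]
 [0.5668 0.1337 0.0736]
 [0.5709 0.1502 0.1337]
 [0.571  0.1505 0.1427]
 [0.571  0.1505 0.1501]
 [0.5724 0.156  0.172 ]
 [0.5718 0.1538 0.1726]
 [0.5717 0.153  0.1766]
 [0.5717 0.1533 0.1831]]
[[-6.800e-03  0.000e+00  2.004e-01]
 [-9.200e-03  0.000e+00  1.996e-01]
 [ 5.300e-03  0.000e+00  1.480e-01]
 [ 5.400e-03  0.000e+00  1.410e-01]
 [ 5.700e-03  0.000e+00  1.341e-01]
 [ 5.500e-03  1.000e-04  1.287e-01]
 [ 1.230e-02  1.000e-04  1.050e-01]
 [ 1.130e-02  1.000e-04  1.027e-01]
 [ 1.000e-02  1.000e-04  1.015e-01]
 [ 8.100e-03  1.000e-04  1.015e-01]
 [ 7.900e-03  1.000e-04  9.740e-02]
 [ 8.600e-03  1.000e-04  9.160e-02]
 [ 8.600e-03  1.000e-04  8.740e-02]
 [ 8.400e-03  1.000e-04  8.400e-02]
 [ 8.300e-03  1.000e-04  8.050e-02]
 [ 8.400e-03  1.000e-04  7.660e-02]]
```

View pics/w2c.png

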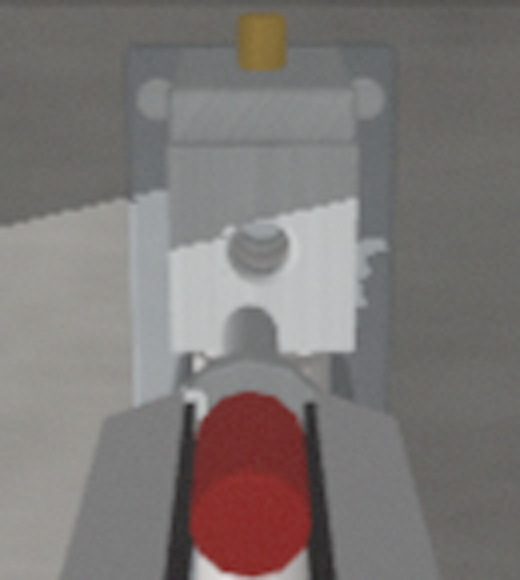

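In the tool frame the pin is at about (0.0004, 0.0004), with its origin 106.5 mm ahead of the TCP. The hole is at about (-0.0006, 0.0022). In the zoom the hole centre is at crop (259,249) and the shank at (251,330). I'll correct, go down to just above the mouth and check again.

Call:
carry_out(
  deltas=[
    [[-0.001,0.0018,0.015],[0,0,0]],
    [[0,0,0.02],[0,0,0]],
    [[0,0,0],[0,0,0]],
    [[0,0,0],[0,0,0]],
  ],
)

```text
time_s: 6.92
tcp_pos: [0.5721, 0.1442, 0.2407]
tool_rot: [2.467, 1.946, 0.0]
contact_force: [0.6, -0.1, -0.2]
finger_gap: 0.0155
grip_force: 30.0
```

Run:
```python
from h import *
st=robot.sense();print(st["tcp_pos"],st["tool_rot"])
img,d,P=world("wrist")
c=cv2.resize(img[130:270,215:345],None,fx=4,fy=4,interpolation=cv2.INTER_CUBIC);cv2.imwrite("pics/w3c.png",c[...,::-1])
M=R.from_rotvec(st["tool_rot"]).as_matrix();Q=(P-st["tcp_pos"])@M
m=(Q[...,2]>.112)&(Q[...,2]<.148)&(abs(Q[...,0])<.02)&(abs(Q[...,1])<.02)
print("shank front x, y mid",np.percentile(Q[m][:,0],80),(np.percentile(Q[m][:,1],2)+np.percentile(Q[m][:,1],98))/2, m.sum())
for uv in [(277,185),(279,185),(279,190)]:
    print(uv,(ray("wrist",*uv,.074)-st["tcp_pos"])@M)
np.savez("w3",P=P,img=img)
```

```text
[0.57210367 0.14422676 0.2407377 ] [2.46658115e+00 1.94554371e+00 2.48757660e-04]
shank front x, y mid 0.004972378117821986 0.0007054535335482622 147
(277, 185) [0.02691418 0.00062172 0.16673997]
(279, 185) [0.02691236 0.00210797 0.1667402 ]
(279, 190) [0.02310031 0.00211045 0.16673989]
```

View pics/w3c.png

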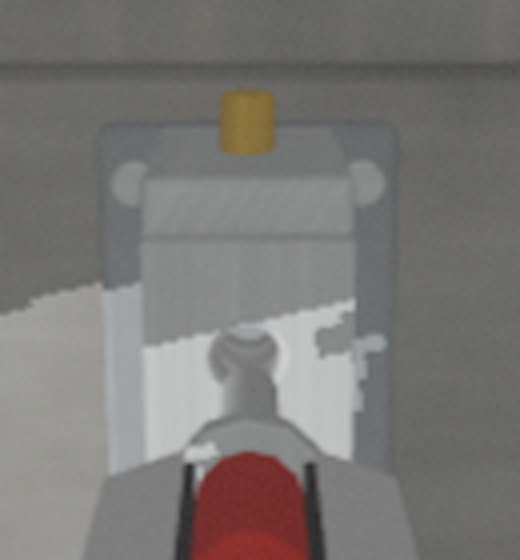

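The zoom shows the shank tip right over the hole, with the hole centre at crop (244,355) and the shank at (250,400). They are about 0.8 mm apart, so I'll trim that and insert while watching the force.

Call:
carry_out(
  deltas=[
    [[0.0005,-0.0008,0.007],[0,0,0]],
    [[0,0,0.008],[0,0,0]],
    [[0,0,0.008],[0,0,0]],
    [[0,0,0],[0,0,0]],
  ],
)

```text
time_s: 7.48
tcp_pos: [0.571, 0.1453, 0.2167]
tool_rot: [-2.466, -1.946, 0.002]
contact_force: [-0.2, -0.3, -0.5]
finger_gap: 0.0152
grip_force: 30.0
```

Call:
carry_out(
  deltas=[
    [[0,0,0.008],[0,0,0]],
    [[0,0,0.008],[0,0,0]],
    [[0,0,0],[0,0,0]],
  ],
)

```text
time_s: 7.85
tcp_pos: [0.5711, 0.1453, 0.2008]
tool_rot: [-2.466, -1.946, 0.002]
contact_force: [-0.5, -0.3, -0.1]
finger_gap: 0.0151
grip_force: 30.0
```

Call:
carry_out(
  deltas=[
    [[0,0,0.006],[0,0,0]],
    [[0,0,0.006],[0,0,0]],
    [[0,0,0],[0,0,0]],
  ],
)

```text
time_s: 8.22
tcp_pos: [0.5708, 0.1448, 0.1888]
tool_rot: [2.465, 1.947, -0.003]
contact_force: [-0.1, -2.9, -2.2]
finger_gap: 0.0153
grip_force: 30.0
```

Call:
carry_out(
  deltas=[
    [[0,0,0.004],[0,0,0]],
    [[0,0,0.004],[0,0,0]],
    [[0,0,0.001],[0,0,0]],
    [[0,0,0],[0,0,0]],
  ],
)

```text
time_s: 8.72
tcp_pos: [0.571, 0.1447, 0.1807]
tool_rot: [2.465, 1.946, -0.002]
contact_force: [-1.9, -5.2, 2.4]
finger_gap: 0.0154
grip_force: 30.0
```

Call:
carry_out(
  deltas=[
    [[0,0,0.002],[0,0,0]],
    [[0,0,0],[0,0,0]],
    [[0,0,0],[0,0,0]],
  ],
)

```text
time_s: 9.1
tcp_pos: [0.5709, 0.1447, 0.1806]
tool_rot: [2.464, 1.946, -0.001]
contact_force: [-4.4, -5.9, 11.2]
finger_gap: 0.0155
grip_force: 30.0
```

Call:
carry_out(
  deltas=[
    [[0,0,0],[0,0,0]],
    [[0,0,0],[0,0,0]],
    [[0,0,0],[0,0,0]],
  ],
  gripper=0.1,
)

```text
time_s: 9.48
tcp_pos: [0.5712, 0.146, 0.1783]
tool_rot: [-2.465, -1.946, -0.001]
contact_force: [0.1, 0.9, 0.7]
finger_gap: 0.0418
grip_force: 0.0
```

Call:
carry_out(
  deltas=[
    [[0,0,-0.03],[0,0,0]],
    [[0,0,-0.04],[0,0,0]],
    [[0,0,-0.04],[0,0,0]],
    [[0,0,0],[0,0,0]],
    [[0,0,0],[0,0,0]],
  ],
)

```text
time_s: 10.1
tcp_pos: [0.5708, 0.1455, 0.2877]
tool_rot: [-2.465, -1.946, 0.002]
contact_force: [-0.2, 0.2, -0.3]
finger_gap: 0.0518
grip_force: 0.0
```

```bash
python3 pin.py w4
python3 - <<'E'
from h import *
st=robot.sense();print(st["tcp_pos"])
img,d,P=world("wrist");M=R.from_rotvec(st["tool_rot"]).as_matrix()
for c in ["wrist","top","scene"]:
    if c!="wrist": img,d,P=world(c)
    for r in robot.regions_of("grip",c)[:1]:
        m=r["mask"]&(d>0)&(P[...,2]>.064); p=P[m]
        u=np.array([-.231,-.973]);v=np.array([.973,-.231]);o=np.array([.5709,.1447])
        a=(p[:,:2]-o)@u;b=(p[:,:2]-o)@v
        t=p[:,2]>.07
        print(c,r["score"],"along",np.percentile(a[t],[2,20,50,80,98]).round(4),"across",np.percentile(b[t],[2,20,50,80,98]).round(4),"z",np.percentile(p[:,2],[50,95]))
E
```

```text
[269 199  18  25 362] top z 0.108 mean [0.5713 0.1453 0.1072] mid [0.5713 0.1451 0.1071] size [0.0132 0.0128 0.0041]
[[-1.17123510e-03  9.59809318e-01  2.80650498e-01  8.16635249e-02]
 [ 9.99999284e-01  1.19302986e-03  9.31873790e-05  3.82976070e-04]
 [-2.45382310e-04  2.80650406e-01 -9.59810028e-01 -8.22341793e-02]
 [ 0.00000000e+00  0.00000000e+00  0.00000000e+00  1.00000000e+00]]
[0.57050832 0.14545544 0.28709235]
wrist 0.94 along [0.1941 0.2032 0.2206 0.2228 0.2284] across [-0.0173 -0.0077  0.0019  0.0115  0.021 ] z [0.0745948  0.08142724]
top 0.76 along [0.1606 0.1749 0.1967 0.2194 0.2297] across [-0.014  -0.0064  0.0023  0.0113  0.0176] z [0.07477846 0.08228241]
scene 0.65 along [0.1621 0.1791 0.2048 0.2293 0.2313] across [-0.0197 -0.0109 -0.0014  0.0085  0.0196] z [0.07366342 0.08105464]
```

View pics/w4.png

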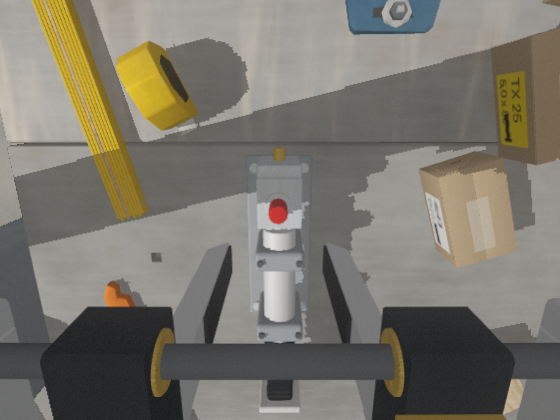

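The pin is home: the red knob at (278,211) has its top at z 0.107, and 0.074 + 0.033 = 0.107. The fingers are clear, and the grip and stop plate are at (280,390). I'll move over the grip and refine.

Call:
carry_out(
  deltas=[
    [[-0.05,0,0],[0,0,0]],
    [[-0.06,0,0.02],[0,0,0]],
    [[-0.05,0,0.02],[0,0,0]],
    [[-0.03,0,0],[0,0,0]],
    [[0,0,0],[0,0,0]],
  ],
  gripper=0.35,
)

```text
time_s: 11.08
tcp_pos: [0.5269, -0.0403, 0.2486]
tool_rot: [-2.469, -1.942, 0.001]
contact_force: [-0.1, -0.1, -0.0]
finger_gap: 0.0636
grip_force: 0.0
```

Call:
carry_out(
  deltas=[
    [[0,0,0],[0,0,0]],
    [[0,0,0],[0,0,0]],
  ],
)

```text
time_s: 11.32
tcp_pos: [0.5277, -0.0376, 0.2491]
tool_rot: [2.464, 1.948, 0.001]
contact_force: [-0.4, 0.9, 1.3]
finger_gap: 0.0632
grip_force: 0.0
```

Run:
```python
from h import *
st=robot.sense();print(st["tcp_pos"],st["tool_rot"],st["finger_gap"])
img,d,P=world("wrist");save("w5",img);M=R.from_rotvec(st["tool_rot"]).as_matrix();Q=(P-st["tcp_pos"])@M
r=robot.regions_of("grip","wrist");print([x["score"] for x in r])
m=r[0]["mask"]&(d>0)&(abs(P[...,2]-.074)<.004);q=Q[m]
for x in np.arange(-.04,.05,.008):
    k=q[abs(q[:,0]-x)<.004]
    if len(k)>5: print(round(x,3),len(k),"y",np.percentile(k[:,1],[2,98]).round(4),"z",np.median(P[m][abs(q[:,0]-x)<.004][:,2]).round(4))
print("x range",np.percentile(Q[r[0]["mask"]&(d>0)][:,0],[1,99]))
hsv=cv2.cvtColor(img,cv2.COLOR_RGB2HSV);o=(hsv[...,0]>6)&(hsv[...,0]<20)&(hsv[...,1]>150)&(d>0)&(abs(Q[...,0])<.04)&(abs(Q[...,1])<.04)
if o.sum(): print("orange",o.sum(),Q[o].mean(0),Q[o].min(0),Q[o].max(0))
```

```text
[ 0.52770423 -0.03759148  0.24909677] [2.46444187e+00 1.94828698e+00 1.25799248e-03] 0.06320077555980515
[0.63]
-0.032 391 y [-0.0177  0.0221] z 0.0739
-0.024 307 y [-0.011   0.0158] z 0.0743
-0.016 336 y [-0.011   0.0156] z 0.0742
-0.008 340 y [-0.0125  0.0155] z 0.074
0.0 344 y [-0.0123  0.0154] z 0.074
0.008 355 y [-0.0115  0.0152] z 0.0741
0.016 352 y [-0.0113  0.0152] z 0.0742
0.024 380 y [-0.0112  0.0151] z 0.074
0.032 64 y [-0.0095  0.0127] z 0.0714
x range [-0.04932588  0.02884773]
orange 119 [ 0.00808358 -0.01882934  0.12846617] [-0.00975167 -0.03713198 -0.02475308] [0.03387245 0.0398436  0.19629052]
```

View pics/w5.png

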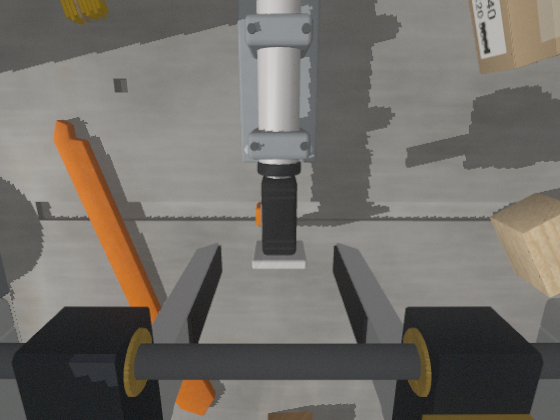

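The view shows the grip at (279,215), the orange button at (259,214) on its -y side, and the stop plate at (279,257). The grip's centre is about (-0.002, +0.002) from the TCP and its top is at z 0.074. Going down to pinch it.

Call:
carry_out(
  deltas=[
    [[-0.002,0.002,0.04],[0,0,0]],
    [[0,0,0.04],[0,0,0]],
    [[0,0,0.025],[0,0,0]],
    [[0,0,0.008],[0,0,0]],
    [[0,0,0],[0,0,0]],
  ],
)

```text
time_s: 12.05
tcp_pos: [0.5291, -0.0407, 0.136]
tool_rot: [-2.465, -1.947, -0.0]
contact_force: [-0.5, -0.1, -0.2]
finger_gap: 0.0634
grip_force: 0.0
```

Call:
carry_out(
  deltas=[
    [[0,0,0],[0,0,0]],
    [[0,0,0],[0,0,0]],
    [[0,0,0],[0,0,0]],
    [[0,0,0],[0,0,0]],
  ],
  gripper=-1,
)

```text
time_s: 12.55
tcp_pos: [0.5286, -0.041, 0.1362]
tool_rot: [2.466, 1.947, 0.0]
contact_force: [-2.3, 0.8, -1.5]
finger_gap: 0.0276
grip_force: 30.0
```

Gap is 27.6 mm, so the button is flush. Pulling along tool -x.

Call:
carry_out(
  deltas=[
    [[-0.006,0,0],[0,0,0]],
    [[-0.01,0,0],[0,0,0]],
    [[-0.012,0,0],[0,0,0]],
    [[-0.012,0,0],[0,0,0]],
  ],
)

```text
time_s: 13.05
tcp_pos: [0.5195, -0.0794, 0.136]
tool_rot: [-2.465, -1.945, -0.003]
contact_force: [0.5, 6.6, 2.1]
finger_gap: 0.0279
grip_force: 30.0
```

Call:
carry_out(
  deltas=[
    [[-0.012,0,0],[0,0,0]],
    [[-0.012,0,0],[0,0,0]],
    [[-0.012,0,0],[0,0,0]],
    [[-0.012,0,0],[0,0,0]],
    [[0,0,0],[0,0,0]],
  ],
)

```text
time_s: 13.68
tcp_pos: [0.5084, -0.1263, 0.136]
tool_rot: [-2.466, -1.944, -0.004]
contact_force: [1.3, 6.3, 3.0]
finger_gap: 0.0274
grip_force: 30.0
```

Call:
carry_out(
  deltas=[
    [[-0.006,0,0],[0,0,0]],
    [[-0.006,0,0],[0,0,0]],
    [[-0.002,0,0],[0,0,0]],
    [[0,0,0],[0,0,0]],
  ],
)

```text
time_s: 14.18
tcp_pos: [0.5054, -0.1391, 0.1359]
tool_rot: [-2.465, -1.944, -0.004]
contact_force: [0.6, 7.3, 1.5]
finger_gap: 0.028
grip_force: 30.0
```

Call:
carry_out(
  deltas=[
    [[-0.003,0,0],[0,0,0]],
    [[0,0,0],[0,0,0]],
    [[0,0,0],[0,0,0]],
  ],
)

```text
time_s: 14.55
tcp_pos: [0.5048, -0.1416, 0.1359]
tool_rot: [-2.465, -1.944, -0.005]
contact_force: [1.6, 8.6, 3.0]
finger_gap: 0.0278
grip_force: 30.0
```

Call:
carry_out(
  deltas=[
    [[-0.002,0,0],[0,0,0]],
    [[0,0,0],[0,0,0]],
    [[0,0,0],[0,0,0]],
  ],
)

```text
time_s: 14.92
tcp_pos: [0.5047, -0.1422, 0.1359]
tool_rot: [-2.465, -1.941, -0.009]
contact_force: [2.9, 12.8, 1.9]
finger_gap: 0.0282
grip_force: 30.0
```

Run:
```python
from h import *
img,d,P=world("wrist")
r=robot.regions_of("grip","wrist")
o=np.array([.5709,.1447]);u=np.array([-.2309,-.973]);v=np.array([.973,-.231])
A=(P[...,:2]-o)@u;B=(P[...,:2]-o)@v
hsv=cv2.cvtColor(img,cv2.COLOR_RGB2HSV)
red=((hsv[...,0]<6)|(hsv[...,0]>172))&(hsv[...,1]>110)&(d>0)&(abs(B)<.03)
print("red ring along",red.sum(),np.percentile(A[red],[2,50,98]) if red.sum() else "")
for c in ["top","scene"]:
    im,dd,PP=world(c); a=(PP[...,:2]-o)@u;b=(PP[...,:2]-o)@v
    k=(PP[...,2]>.04)&(PP[...,2]<.085)&(abs(b)<.024)&(a>.2)&(a<.36)&(dd>0)
    print(c,"plate end",np.percentile(a[k],[95,98,99.5]))
    hs=cv2.cvtColor(im,cv2.COLOR_RGB2HSV); rd=((hs[...,0]<6)|(hs[...,0]>172))&(hs[...,1]>130)&(abs(PP[...,2]-.09)<.03)&(np.hypot(a,b)<.04)
    if rd.sum(): print("knob",PP[rd].mean(0).round(4),PP[rd][:,2].max())
save("w6",np.vstack([img[::1]]))
```

```text
red ring along 0 
top plate end [0.2605579  0.26181535 0.26227667]
knob [0.5699 0.1406 0.106 ] 0.11089361756068472
scene plate end [0.33381633 0.3345166  0.33493437]
knob [0.5665 0.1395 0.0962] 0.10951953930173686
```

View pics/w6.png

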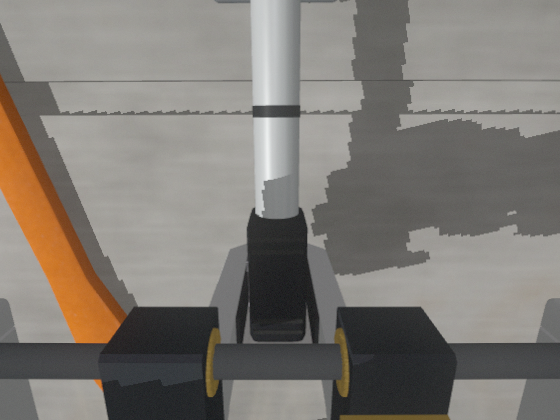

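The rod is at its end stop. The last 2 mm command raised the force from about 9 to 13 N with almost no movement. The plate end has moved 103 mm, which is 100 mm plus the 3 mm of tube give. The black ring shows at (276,111), well clear of the mouth. The knob height reads the same as home. I'll let it settle and hand in.

Call:
carry_out(
  deltas=[
    [[0,0,0],[0,0,0]],
    [[0,0,0],[0,0,0]],
    [[0,0,0],[0,0,0]],
    [[0,0,0],[0,0,0]],
  ],
)

```text
time_s: 15.62
tcp_pos: [0.5046, -0.1421, 0.1359]
tool_rot: [-2.465, -1.941, -0.009]
contact_force: [3.0, 13.0, 2.0]
finger_gap: 0.0277
grip_force: 30.0
```

```bash
python3 -c "
from bench import robot
s=robot.sense();print(s['tcp_pos'],s['contact_force'],s['grip_force'],abs(s['joint_velocities']).max());print(robot.finish_job())"
```

```text
[ 0.50464994 -0.14212423  0.1359142 ] [ 3.00057239 12.98555494  1.96152541] 29.994073659181595 0.0013278221710208054
the job is handed in; nothing more can be done
None
```

I handed the job in at about 16 s, with the pin home in the fork and the rod gripped still at its second stop (103 mm grip travel, 30 N grip); no verdict was returned.

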